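# Drive a burnt electrode stub out of a spot welder's oblique holder

## Task

Take the drift (the tall tool with the long plain eight-sided grip) from the punch rack, push it down through the oblique electrode holder on the spot welder's lower arm until the burnt copper stub comes out of the far end and drops into the scrap tin below. Then hang the drift back in the same hole of the rack, fully down on its shoulder, and leave everything else on the bench undisturbed.

Things in the scene. Friction and masses are not known exactly. Their poses are not given: they have to be found in the camera images.
- holder: brass electrode holder at the free end of the spot welder's lower arm: a barrel 42 mm across, 60 mm long, with a 22 mm through bore. Origin: middle of the bore, 135 mm above the bench. z: up along the bore, which leans 35 deg from vertical, its top outwards, away from the welder's casing. x: horizontal, square to the bore. The 36 mm lower arm runs from it to the casing. Fixed
- bore_top (a point): centre of the holder's upper mouth, at z = +30 mm of the holder, same axes; countersunk to 33 mm diameter over the last 6 mm. The drift goes in here
- bore_exit (a point): centre of the holder's lower mouth, z = -30 mm of the holder. A spring ball in the barrel wall grips the stub 8 mm above this mouth: the stub stays where it is pushed, and moving it takes a steady 6 to 15 N; once its upper end is past the ball it drops out by its weight
- welder: bench spot welder, fixed. Origin on the bench straight below the holder's middle; its arms run along its y axis. Green casing 0.25 x 0.31 m, 0.46 m high with its handle, from y = -375 to -685 mm; the brass arm clamps stand 65 mm in front of it
- stub_center (a point): centre of the burnt copper electrode stub, a cylinder 20 mm diameter and 70 mm long, 0.19 kg, z along its length. At the start it sits in the bore of the holder with its upper end 12 mm below the upper mouth and its lower end 22 mm out of the lower mouth
- tin: grey open sheet-metal scrap tin under the lower end of the holder, 170 x 200 mm and 45 mm high, wall and floor 3 mm, fixed. Origin: centre of its underside; y is its 200 mm length. Two old stubs lie stuck in it along its -y wall
- drift_grip (a point): drift, a steel rod hanging upright in the rack: middle of its octagonal grip (24 mm across flats, 60 mm long, flat top; flats across x and y). Below it a flat-ended round shank, 14 mm diameter, 95 mm long. z: along the drift, up. Tip 125 mm below this point, shoulder 30 mm below, top 30 mm above. 0.3 kg. Which of the three holes it hangs in differs each time
- drift_tip (a point): centre of the drift's flat lower end, 95 mm below its shoulder
- rack: wooden punch rack: a 60 x 200 x 18 mm plate whose top is 110 mm above the bench, with three through holes of 18 mm diameter in a row along y at y = -60, 0 and +60 mm, over a base board whose top is at 10 mm. Tools hang in it by their shoulders with the grips above the plate. Origin: centre of its underside. Fixed
- rocker (a joint): lift of the welder's upper arm about its pivot 345 mm from the holder, rad; 0 = level, 335 mm above the bench; grows as the tip lifts. Stiff, stays where it is; leave it
- upper_tip (a point): end of the welder's upper brass arm (36 mm diameter, 45 mm at the end), which lies straight above the lower arm and ends 18 mm past the holder's middle. 18 mm short of this end a copper electrode, 18 mm diameter, hangs 45 mm below the arm's axis
- chisel: cold chisel hanging in another hole of the rack: flat oblong head 16 x 30 mm, 42 mm tall above the plate
- punch: centre punch hanging in another hole of the rack: stepped round mushroom head up to 32 mm across, 36 mm tall above the plate
- bottle: clear water bottle, 62 mm diameter, 190 mm high, behind the rack as seen from the robot
- coil: flat coil of iron wire, 100 mm across, 14 mm high, between the tin and the bottle
- branch: forged iron plum branch about 190 mm long, lying flat between the welder and the rack
- tongs: steel tongs about 210 mm long, lying flat at the right, near the welder's lower arm
There are look-alikes about, which are no part of the job. What is shaped like the part that bears drift_grip but red is not meant.

How it is judged:
By the outcome, as a careful person would: the job done as asked, in the order asked, and still so for the second after the job is handed in, with the robot touching nothing.
It also fails if it takes over 59 s, if anything falls off the work surface, if the arm or the gripper's body presses on something with over 40 N, if the wrist force passes 120 N, or if a joint passes its speed limit or range.

## Robot

A 6-joint arm with a two-finger parallel gripper is mounted at the origin on the work surface. World frame = base frame: x ahead of the robot, y to its left, z up, the work surface at z = 0. Lengths are in m, angles in rad, forces in N, time in s.
With the tool pointing down it reaches from about 0.325 to 0.775 m from the base axis. Payload 5.5 kg.
Tool frame: the origin (TCP) lies between the finger pads; the fingertips stand 8 mm ahead of it and the grasp point (between the pads) lies 11 mm behind it (tcp_to_tips is the distance from the TCP to the fingertips, in m); z points along the fingers, y is the line along which they close (so a half turn about z gives the same grasp; the last joint's range is limited). The gripper opens to 88 mm and grips with 3 to 60 N. Pads are 20 mm wide; open, the fingers measure 115 mm over their backs; the gripper's body (75 mm by 178 mm) begins 61 mm behind the grasp point.
Start: joints at [-1.314, 0.091, 1.231, -0, 1.82, -0.057], TCP at [0.185, -0.571, 0.231] pointing down, gripper open.
Joint ranges: [-2.87, 2.87], [-0.86, 2.18], [0.17, 2.46], [-1.51, 4.65], [0.06, 2.69], [-2.65, 2.65]. Speed limits (rad/s): [2.57, 2.57, 3.01, 3.14, 3.14, 3.14].

## Interface

Orientations are given as a unit quaternion [w, x, y, z].
In Python, from bench import * gives the robot as it stands. Calls block until the motion is done:
- move_to(position, orientation): joint-space move of the TCP to a pose.
- move_l(position, speed=0.15, orientation=None): straight line of the TCP; orientation=None keeps the orientation; speed is the mean speed in m/s.
- movej(angles): joint-space move.
- gripper_open() and close(): open the fingers fully, or close them until they stop; the grip force is fixed at half the most.
- hold(seconds).
- inverse_kinematics(position, orientation): joint angles nearest the present ones, or None.
- state(): the state.
- get_image(name): name is "side" or "top"; returns a dict with "frame" (480x640x3 uint8, blue, green, red), "depth" (480x640 float32, m along the optical axis (not along the pixel's ray), 0 where there is no reading), "camera_matrix" (3x3 intrinsics, pixels), "view" (4x4, takes a point from world to camera coordinates). Camera axes: x right, y up, looking along -z (the intrinsics and any distortion apply to the point x, -y, -z); pixel columns grow to the right and rows downward; lengths in m; the calibration is good to about 2 mm. A picture is of the moment at which its call begins.
A pose or a line that the arm cannot do raises IKError and nothing moves.
- job_done(): hands the job in; it is judged then, once.
The state is a dict: "time": time; "joint_pos": joint angles; "dq": joint speeds; "joint_torque": joint torques, N m; "ee_pos": TCP position; "ee_rot": TCP orientation; "ft_force": force on the tool from outside, world axes, zero at the start; "moment": the same for the moment, N m; "finger_gap": finger opening in m; "finger_force": force on a finger pad.
Only numpy, scipy, OpenCV 4.12 (cv2) and the standard library are available. Lean on these libraries where they do the work, as an engineer would, in place of code of your own. Each camera call takes 0.05 s, during which the arm holds its last target. There are 200 camera calls.

## Working session

There is one attempt and no reset: what is moved stays moved. The work goes in short steps, each a Python script; the robot and the scene stay as the last script left them, time stands still between calls to the robot, and variables do not carry over. Pictures are saved under pics/ and viewed, at most 10 in all, crops included, and the job is handed in when it is done.

```bash
ls; mkdir -p pics
python3 - <<'E'
from bench import *
import cv2,numpy as np
for n in("side","top"):
    d=get_image(n);cv2.imwrite(f"pics/{n}0.png",d["frame"]);np.savez(f"{n}0.npz",**d)
    print(n,d["camera_matrix"],d["view"],d.keys(),(d["depth"]>0).mean())
print(state())
E
```

```text
pics
side [[462.65384253   0.         315.27502111]
 [  0.         462.65384253 236.10621965]
 [  0.           0.           1.        ]] [[-0.6788116  -0.73406556 -0.01904118  0.3529419 ]
 [ 0.40824727 -0.39881798  0.82114456 -0.40110047]
 [-0.61036791  0.54962894  0.57040253 -0.77384856]
 [ 0.          0.          0.          1.        ]] dict_keys(['frame', 'depth', 'camera_matrix', 'view']) 0.9961360677083333
top [[474.18060689   0.         313.24713602]
 [  0.         474.18060689 233.73046669]
 [  0.           0.           1.        ]] [[-0.01450486 -0.99961568  0.02362438 -0.05389002]
 [ 0.99225092 -0.01147408  0.12371928 -0.53150916]
 [-0.12340066  0.02523584  0.992036   -1.39737925]
 [ 0.          0.          0.          1.        ]] dict_keys(['frame', 'depth', 'camera_matrix', 'view']) 0.9961783854166667
{'time': 0.1, 'joint_pos': array([-1.31369800e+00,  9.17761168e-02,  1.23177217e+00, -4.14319483e-05,
        1.81980533e+00, -5.66974302e-02]), 'dq': array([ 1.40088149e-04, -1.04204732e-03, -2.79591558e-03,  3.43019816e-05,
        1.38975201e-03,  2.18635363e-04]), 'joint_torque': array([ 3.60712518e-03, -4.47857022e+01, -4.07569706e+01,  7.00978842e-02,
        2.84567237e-02, -1.21610487e-04]), 'ee_pos': array([ 0.18512356, -0.5704549 ,  0.22962062]), 'ee_rot': array([-8.74060007e-04,  9.87717169e-01,  1.56249858e-01, -1.08058249e-04]), 'ft_force': array([0.24389363, 0.31977323, 0.33832237]), 'moment': array([-0.03552646, -0.00536861, -0.02419399]), 'finger_force': 0.0, 'finger_gap': 0.08792185443684204}
```

View pics/side0.png

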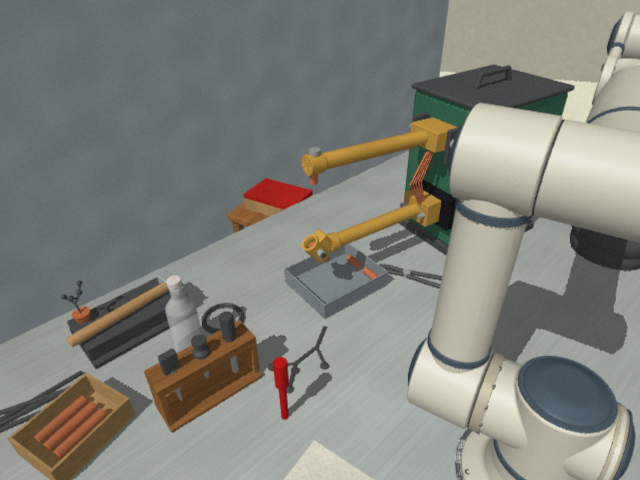

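View pics/top0.png

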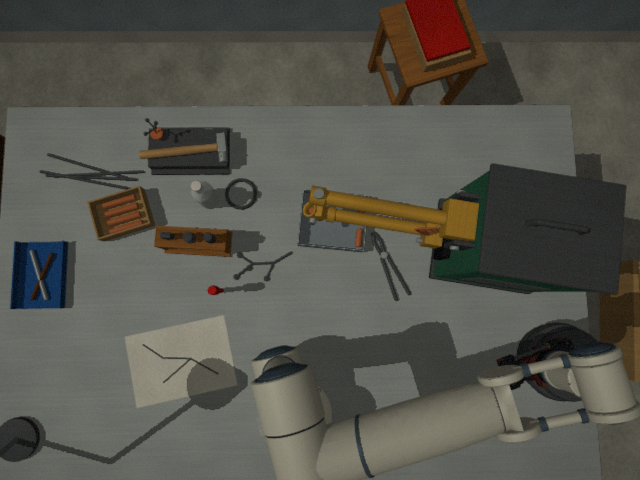

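Side view: the rack is at about (205,370) and the tallest head is at (227,325), probably the drift. The holder mouth is at (315,243). In the top view the rack is at (193,240) and the holder mouth at (311,210).

```bash
cat > h.py <<'E'
import numpy as np,cv2
def cloud(d):
    K,V,D=d["camera_matrix"],d["view"],d["depth"].astype(float)
    v,u=np.mgrid[:480,:640]
    P=np.stack([(u-K[0,2])/K[0,0]*D,-(v-K[1,2])/K[1,1]*D,-D],-1)
    return (P-V[:3,3])@V[:3,:3]
def ray(d,u,v,z):
    K,V=d["camera_matrix"],d["view"]; r=np.array([(u-K[0,2])/K[0,0],-(v-K[1,2])/K[1,1],-1])@V[:3,:3]
    o=-V[:3,3]@V[:3,:3]; return o+r*(z-o[2])/r[2]
def proj(d,p):
    K,V=d["camera_matrix"],d["view"]; c=V[:3,:3]@p+V[:3,3]; return K[0,0]*c[0]/-c[2]+K[0,2],-K[1,1]*c[1]/-c[2]+K[1,2]
E
python3 - <<'E'
from h import *
np.set_printoptions(precision=4,suppress=True)
ims=[]
for n,box in(("side",(140,300,140,140)),("side",(280,205,140,70)),("top",(145,215,100,50)),("top",(285,175,140,70))):
    d=np.load(n+"0.npz");P=cloud(d);x,y,w,h=box
    f=d["frame"][y:y+h,x:x+w];ims.append(cv2.resize(f,(390,int(390*h/w)),interpolation=cv2.INTER_CUBIC))
    Q=P[y:y+h,x:x+w].reshape(-1,3)
    if h==140 or w==100:
        print(n,np.histogram(Q[:,2],np.arange(-.005,.2,.01))[0])
        m=(Q[:,2]>.120);q=Q[m]
        # cluster pixels of tall heads
        mask=((P[...,2]>.118)&(P[...,2]<.18)).astype(np.uint8);M=np.zeros_like(mask);M[y:y+h,x:x+w]=mask[y:y+h,x:x+w]
        k,L,S,C=cv2.connectedComponentsWithStats(M)
        for i in range(1,k):
            if S[i,4]>15:
                p=P[L==i];t=p[:,2].max();top=p[p[:,2]>t-.006];print(i,S[i],'zmax',t,'top mean',top.mean(0),len(top),top.min(0),top.max(0))
        # plate top
        p=Q[(Q[:,2]>.104)&(Q[:,2]<.115)];c,s,a=cv2.minAreaRect((p[:,:2]*1000).astype(np.float32));print('plate',c,s,a)
    else:
        m=(P[...,2]>.1)&(P[...,2]<.19);M=np.zeros(m.shape,bool);M[y:y+h,x:x+w]=m[y:y+h,x:x+w]
        print(n,'lowerarm px',M.sum(), P[M].min(0),P[M].max(0))
W=max(ims[0].shape[0]+ims[2].shape[0],0)
a=np.vstack([ims[0][:390],ims[2]]);b=np.vstack([ims[1],ims[3]])
H=max(a.shape[0],b.shape[0]);o=np.zeros((H,780,3),np.uint8);o[:a.shape[0],:390]=a;o[:b.shape[0],390:]=b
cv2.imwrite("pics/c1.png",o[:600]);print(o.shape)
E
```

```text
side [9112 3478  252  276  336  573  272  192  176  292  548 2320  463  344
  313  373   81  115    0    0]
1 [165 300  30  18 405] zmax 0.14623487682835634 top mean [0.6357 0.2684 0.1429] 45 [0.6274 0.2526 0.1403] [0.6478 0.2777 0.1462]
2 [219 312  17  28 370] zmax 0.17199702723091814 top mean [0.5069 0.2343 0.1692] 109 [0.4951 0.2219 0.1663] [0.5219 0.2452 0.172 ]
3 [191 335  19  23 299] zmax 0.14789535396026807 top mean [0.5112 0.2936 0.1454] 155 [0.4968 0.2793 0.1419] [0.5262 0.3069 0.1479]
4 [158 349  22  25 353] zmax 0.15370220471591534 top mean [0.5153 0.3539 0.1511] 135 [0.5077 0.3387 0.1477] [0.5263 0.3685 0.1537]
5 [273 357   7  26 142] zmax 0.1567209231900291 top mean [0.3665 0.2276 0.1544] 70 [0.3558 0.2162 0.1509] [0.3754 0.2357 0.1567]
plate (516.8604125976562, 259.5899658203125) (243.63735961914062, 213.65309143066406) 50.711753845214844
side lowerarm px 2073 [ 0.4941 -0.3696  0.1003] [ 0.6058 -0.0265  0.1757]
top [2546  565   45   33   25   43   12   16   15   18   64 1112   91   23
   48  110   18   67    2    0]
2 [160 232  15   7  90] zmax 0.1573877976241385 top mean [0.5185 0.3493 0.1534] 35 [0.5116 0.3351 0.1515] [0.5257 0.3629 0.1574]
3 [183 232  13  11 107] zmax 0.15357722252283956 top mean [0.5117 0.289  0.1496] 22 [0.5029 0.2759 0.1476] [0.5254 0.301  0.1536]
4 [203 232  13  11 106] zmax 0.17526216772951336 top mean [0.5102 0.2297 0.1716] 42 [0.4997 0.2198 0.1693] [0.5218 0.2416 0.1753]
plate (514.7020874023438, 289.8300476074219) (201.03073120117188, 60.95393371582031) 85.96043395996094
top lowerarm px 1652 [ 0.484  -0.3737  0.1085] [ 0.6045 -0.0302  0.1873]
(585, 780, 3)
```

View pics/c1.png

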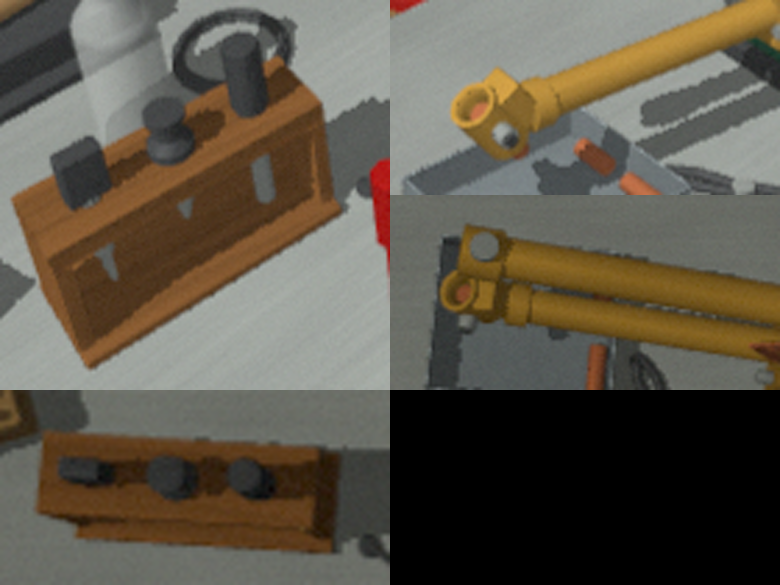

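The crop confirms that the drift is the right-hand tool, at about (227,325) side and (209,237) top. The mouth is at about (310,243) side and (311,210) top. Next I measure the lower arm direction and the mouth.

Run:
```python
from h import *
np.set_printoptions(precision=4,suppress=True)
D={n:np.load(n+"0.npz") for n in("side","top")}
for n,uv,duv in(("side",(310.2,242.7),0),("top",(310.8,210.2),0)):
    d=D[n];print(n,'mouth ray',ray(d,*uv,.1596))
    P=cloud(d);a=P[(P[...,2]>.10)&(P[...,2]<.16)&(P[...,1]<-.09)&(P[...,1]>-.30)&(P[...,0]>.45)&(P[...,0]<.62)]
    # silhouette midpoint per y bin
    ys=np.arange(-.29,-.09,.01);c=[]
    for y in ys:
        b=a[abs(a[:,1]-y)<.005]; 
        t=b[b[:,2]>b[:,2].max()-.004]; c.append([y,t[:,0].mean(),b[:,2].max(),b[:,0].min(),b[:,0].max()])
    c=np.array(c);print(np.polyfit(c[:,0],c[:,1],1),np.polyfit(c[:,0],(c[:,3]+c[:,4])/2,1),np.median(c[:,2]));print(c[::5])
    # mouth face: points near
    m=ray(d,*uv,.1596);r=np.linalg.norm(P-m,axis=-1);q=P[(r<.026)];print(len(q),q.mean(0))
    for rad in (0,):
        nrm=np.array([-.05,.57,.819]);nrm/=np.linalg.norm(nrm);h=(q-m)@nrm;print('h hist',np.histogram(h,np.arange(-.03,.015,.003))[0])
# zooms
o=[]
for n,(u,v) in(("side",(312,243)),("top",(312,208))):
    f=D[n]["frame"][v-15:v+15,u-20:u+20];o.append(cv2.resize(f,(400,300),interpolation=cv2.INTER_CUBIC))
cv2.imwrite("pics/m1.png",np.hstack(o))
from bench import *
th=0.07
def R2q(R):
    from scipy.spatial.transform import Rotation as S;q=S.from_matrix(R).as_quat();return [q[3],*q[:3]]
x=np.array([.07,.998,0])
for s in(1,-1):
  for p,z in(((.5085,.232,.26),np.array([0,0,-1.])),((.54,.02,.34),np.array([.03,-.573,-.819])),((.54,.0,.24),np.array([.03,-.573,-.819]))):
    z=z/np.linalg.norm(z);yy=np.cross(z,s*x);yy/=np.linalg.norm(yy);R=np.c_[np.cross(yy,z),yy,z];print(s,inverse_kinematics(p,R2q(R)))
```

```text
side mouth ray [ 0.5808 -0.0446  0.1596]
[0.1732 0.5885] [0.1686 0.5852] 0.15340472649705
[[-0.29    0.5381  0.1522  0.5196  0.5523]
 [-0.24    0.5469  0.1531  0.5302  0.5585]
 [-0.19    0.5554  0.1542  0.5386  0.5688]
 [-0.14    0.5644  0.1527  0.5459  0.5778]]
299 [ 0.5799 -0.048   0.155 ]
h hist [ 0  0  0  2 14 35 36 40 71 52 41  8  0  0]
top mouth ray [ 0.5808 -0.0518  0.1596]
[0.174  0.5927] [0.1748 0.5929] 0.15825946567447408
[[-0.29    0.5417  0.1596  0.525   0.5592]
 [-0.24    0.5544  0.1598  0.5341  0.5686]
 [-0.19    0.5594  0.1571  0.5426  0.578 ]
 [-0.14    0.5667  0.1564  0.5514  0.5857]]
199 [ 0.5808 -0.0523  0.1568]
h hist [ 0  0  0  0  2 10 22 25 28 37 40 26  8  1]
1 [ 0.3672 -0.0119  1.2843 -0.      1.8692  0.4372]
1 [ 0.327   0.0303  1.2094 -0.6517  1.997   0.1749]
1 [ 0.2934 -0.0082  1.4253 -0.6153  1.8347  0.2584]
-1 None
-1 None
-1 None
```

View pics/m1.png

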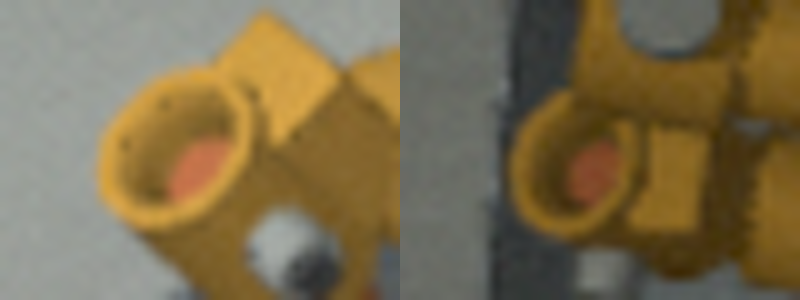

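Zoomed, the mouth's outer rim is centred at about (309.5,242.3) side and (309.2,209.0) top. The offset between cameras is the same for the drift and the holder, so averaging the views cancels it. I go and grasp the drift.

```bash
cat >> h.py <<'E'
from scipy.spatial.transform import Rotation as S
def quat(z,x):
    z=np.array(z,float);z/=np.linalg.norm(z);y=np.cross(z,x);y/=np.linalg.norm(y)
    q=S.from_matrix(np.c_[np.cross(y,z),y,z]).as_quat();return [q[3],*q[:3]]
MOUTH=np.array([.5825,-.0455,.1596]);BZ=np.array([.0983,.565,.819]);BZ/=np.linalg.norm(BZ)
G=np.array([.5085,.232,.134])
QR=quat([0,0,-1],[.07,.9975,0]);QB=quat(-BZ,[.1714,.985,0])
E
python3 - <<'E'
from h import *
from bench import *
np.set_printoptions(precision=4,suppress=True)
D={n:np.load(n+"0.npz") for n in("side","top")}
print(ray(D["side"],309.5,242.3,.1596),ray(D["top"],309.2,209,.1596))
X=[.07,.9975,0]
move_l([.10,-.36,.27],.25)
move_to([.37,0,.29],QR)
move_to(G+[0,0,.08],QR)
move_l(G,.1);print(state()["ee_pos"],state()["time"],state()["ft_force"])
close();s=state();print(s["finger_gap"],s["finger_force"],s["ft_force"],s["moment"],s["time"],s["ee_pos"])
E
```

```text
[ 0.5831 -0.0445  0.1596] [ 0.5842 -0.0474  0.1596]
[0.5089 0.2321 0.1349] 4.8583 [-0.3508 -0.3557 -0.0278]
0.023959490536539684 29.997653842438012 [0.9201 0.3077 0.8345] [-0.0563 -0.3743 -0.0167] 5.8583 [0.5088 0.232  0.1341]
```

```bash
sed -i 's/^MOUTH=np.array(\[.5825,-.0455/MOUTH=np.array([.5835,-.046/' h.py
python3 - <<'E'
from h import *
from bench import *
np.set_printoptions(precision=4,suppress=True)
move_l(G+[0,0,.18],.12)
s=state();print(s["finger_gap"],s["ft_force"],s["time"])
T=MOUTH+(.03+.119)*BZ
move_to(T,QB);hold(.3)
s=state();print(s["ee_pos"]-T,s["ee_rot"],QB,s["ft_force"],s["moment"],s["time"])
o=[]
for n,(u,v) in(("side",(312,225)),("top",(312,205))):
    d=get_image(n);np.savez(n+"1.npz",**d)
    print(n,'pred tip',proj(d,T-.119*BZ),'mouth',proj(d,MOUTH))
    f=d["frame"][v-45:v+45,u-40:u+40];o.append(cv2.resize(f,(400,450),interpolation=cv2.INTER_CUBIC))
cv2.imwrite("pics/p1.png",np.hstack(o))
E
```

```text
0.02388640330385957 [-0.0377 -0.0937 -3.2181] 7.5083
[-0.0002  0.0004  0.001 ] [ 0.1938  0.73    0.614  -0.2291] [np.float64(0.19356005147487435), np.float64(0.72990028117025), np.float64(0.6138546149183406), np.float64(-0.2301360418623944)] [-0.1351 -0.3792 -3.2534] [ 0.5871 -0.1944 -0.0139] 8.6667
side pred tip (np.float64(303.14803129915606), np.float64(235.6029899714835)) mouth (np.float64(309.87720570358755), np.float64(241.96974102055708))
top pred tip (np.float64(302.56532114363165), np.float64(206.66091077714907)) mouth (np.float64(308.6937146167735), np.float64(209.25106035447178))
```

View pics/p1.png

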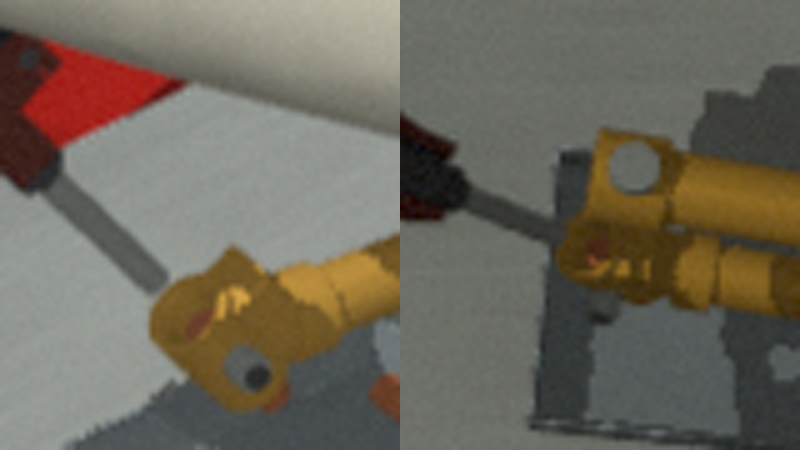

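In the side view the drift tip is at about (303,236) with its axis aimed at the mouth centre. In the top view it is at about (303,206), within about 0.6 px of the mouth axis. I insert in steps and watch the force.

Run:
```python
from h import *
from bench import *
np.set_printoptions(precision=2,suppress=True)
R=np.c_[np.cross([0,1,0],BZ)*0+np.array([.985,-.1714,0]),np.cross(BZ,[.985,-.1714,0]),BZ]
for t in(.03-.036,-.010,-.016,-.022,-.030,-.040,-.050):   # tip relative to mouth along bore
    T=MOUTH+(t+.119)*BZ
    move_l(T,.06 if t>-.01 else .03)
    s=state();f=s["ft_force"]-[-.14,-.38,-3.25];print(t,'F holder',R.T@f,'err',1000*R.T@(s["ee_pos"]-T),s["finger_gap"]*1000,s["time"])
    if np.linalg.norm(f)>30:print("STOP");break
```

```text
-0.005999999999999998 F holder [-0.74  0.4   0.09] err [-0.   -0.2   0.12] 23.804118915143 9.5167
-0.01 F holder [-0.53  0.5   0.44] err [-0.02  0.05 -0.04] 23.760577012843488 9.8
-0.016 F holder [1.24 0.07 2.69] err [ 0.3  -0.1   0.17] 23.986593758137907 10.15
-0.022 F holder [ 1.56 -0.05  2.67] err [ 0.17 -0.06 -0.16] 23.816396619353974 10.5
-0.03 F holder [ 1.33 -0.18  3.56] err [ 0.1  -0.08 -0.09] 23.849720971990735 10.9167
-0.04 F holder [ 1.16 -0.33  4.72] err [ 0.03 -0.11 -0.21] 24.082262346873506 11.4
-0.05 F holder [ 0.19 -1.25  4.57] err [-0.15 -0.06 -0.19] 23.994841351052784 11.8833
```

Run:
```python
from h import *
from bench import *
np.set_printoptions(precision=2,suppress=True)
R=np.c_[np.array([.985,-.1714,0]),np.cross(BZ,[.985,-.1714,0]),BZ]
for t in(-.056,-.062,-.068):
    T=MOUTH+(t+.119)*BZ
    move_l(T,.03)
    s=state();f=s["ft_force"]-[-.14,-.38,-3.25];print(t,'F holder',R.T@f,s["finger_gap"]*1000,s["time"])
    if np.linalg.norm(f)>30:print("STOP");break
o=[]
for n,(u,v) in(("side",(322,240)),("top",(322,215))):
    d=get_image(n);f=d["frame"][v-50:v+50,u-50:u+50];o.append(cv2.resize(f,(400,400),interpolation=cv2.INTER_CUBIC))
    print(n,'shoulder pred',proj(d,MOUTH+(-.068+.095)*BZ))
cv2.imwrite("pics/p2.png",np.hstack(o))
```

```text
-0.056 F holder [-0.14  0.51  0.68] 23.73970804418681 12.2333
-0.062 F holder [ 0.54  1.45 -0.88] 23.691195975141536 12.5833
-0.068 F holder [0.39 0.3  0.07] 23.726803553401663 12.9333
side shoulder pred (np.float64(303.8334307826243), np.float64(236.2514748550871))
top shoulder pred (np.float64(303.1886094045148), np.float64(206.92434194105067))
```

View pics/p2.png

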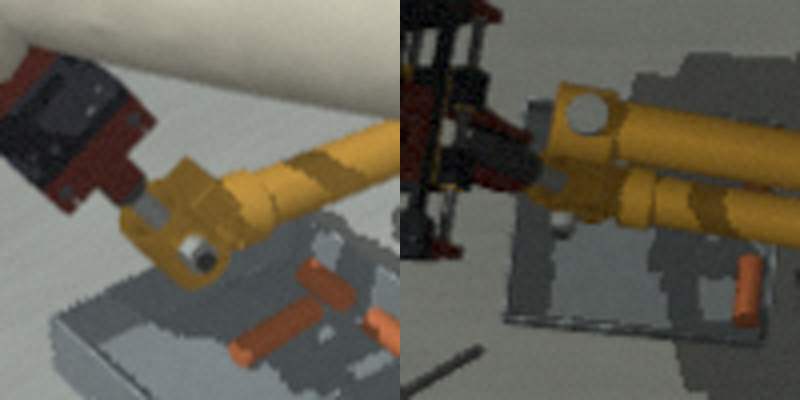

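The side view now shows three stubs in the tin, and the new one is at about (342,273). I withdraw the drift and take it back to the rack.

Run:
```python
from h import *
from bench import *
np.set_printoptions(precision=4,suppress=True)
move_l(MOUTH+(.05+.119)*BZ,.12)
move_to(G+[0,0,.18],QR);hold(.3)
s=state();print(s["ee_pos"]-G,s["ee_rot"],s["finger_gap"],s["time"])
f0=s["ft_force"]
for z in(.11,.07,.02,.008,.003,.0):
    move_l(G+[0,0,z],.08 if z>.02 else .03)
    s=state();print(z,s["ft_force"]-f0,s["time"])
    if np.linalg.norm(s["ft_force"]-f0)>12:print("STOP");break
```

```text
[ 0.0004 -0.0004  0.1789] [-0.0001  0.7317  0.6817 -0.001 ] 0.023428361717685708 15.2833
0.11 [-0.2635 -0.539   0.3877] 16.3083
0.07 [-0.4453 -0.7038  0.8844] 16.9583
0.02 [ 0.3908 -0.8887 -0.2714] 18.775
0.008 [-0.4702 -0.8373  0.339 ] 19.325
0.003 [-0.4014 -0.8559 -0.4573] 19.6417
0.0 [-0.4207 -0.4929 -0.0534] 19.8917
```

Run:
```python
from h import *
from bench import *
np.set_printoptions(precision=4,suppress=True)
f0=state()["ft_force"]
for k in range(1,9):
    move_l(G-[0,0,.001*k],.02);hold(.1)
    s=state();print(k,s["ft_force"]-f0,s["ee_pos"][2])
    if s["ft_force"][2]-f0[2]>2.5:break
gripper_open();hold(.3);print(state()["ft_force"])
move_l(G+[0,0,.09],.1);move_to([.38,.05,.29],QR);hold(.3);print(state()["time"])
o=[]
for n,(u,v,w) in(("side",(225,350,75)),("top",(195,240,50))):
    d=get_image(n);np.savez(n+"2.npz",**d);f=d["frame"][v-w:v+w,u-w:u+w];o.append(cv2.resize(f,(400,400),interpolation=cv2.INTER_CUBIC))
    P=cloud(d);m=(np.hypot(P[...,0]-.5085,P[...,1]-.232)<.02)&(P[...,2]>.15);print(n,P[m][:,2].max(),P[m].mean(0),m.sum())
    e=np.load(n+"0.npz");Q=cloud(e);m=(np.hypot(Q[...,0]-.5085,Q[...,1]-.232)<.02)&(Q[...,2]>.15);print(' before',Q[m][:,2].max(),Q[m].mean(0),m.sum())
cv2.imwrite("pics/p3.png",np.hstack(o))
```

```text
1 [-1.5832 -1.1371  9.5303] 0.1341161315250262
[ 0.4783 -0.6446 -0.3586]
23.9083
side 0.17236242864713872 [0.5029 0.2357 0.1644] 198
 before 0.17199702723091814 [0.504  0.2356 0.1642] 199
top 0.17696747805948637 [0.5085 0.229  0.1683] 78
 before 0.17526216772951336 [0.5093 0.2288 0.1679] 84
```

View pics/p3.png

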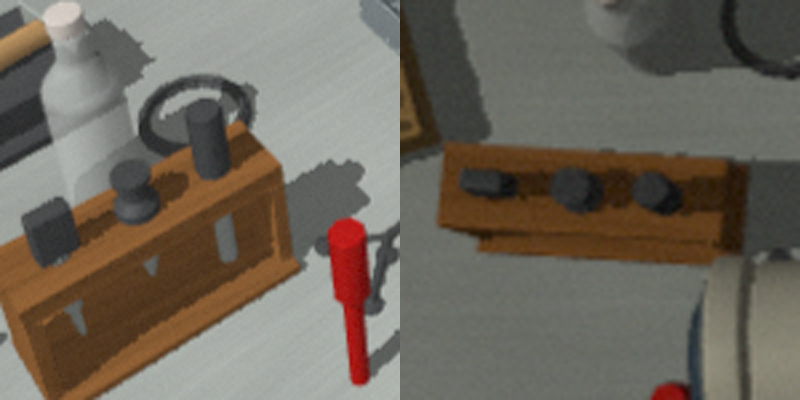

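The drift is upright and seated in its original hole, at about (227,325) side, at the same height as at the start. The rest of the rack is unchanged.

```bash
python3 -c "
from bench import *
print(job_done())"
```

```text
the job is handed in; nothing more can be done
None
```

I pushed the burnt stub out into the scrap tin, hung the drift back on its shoulder in its original hole, and handed the job in at about 24 s of the 59 s allowed; the verdict was not shown.

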